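# Check a crimped vial with the bridge height gauge

### The job

Check the crimp height of the amber vial: pick up the bridge height gauge and lower it over the vial, holding it all the way down until it stands flat on the stone plate, one leg either side of the upright vial and its sprung foot on the middle of the cap, so that it reads the height. Then let go and leave it standing there. Do not press hard on the vial, and do not knock it or the two clear vials over or shift the clear ones.

Things in the scene. Friction and masses are not known exactly. Their poses are not given: they have to be found in the camera images.
- gauge: Bridge height gauge, loose, 0.55 kg, 116 mm tall. Origin: centre of underside, level with the leg soles; z up. Aluminium legs (30 mm in x, 14 in y) at y = -38 and +38 mm leave a 62 mm gap, open along x, below a bridge 30 x 90 mm at z 60 to 76 mm. A brass foot hangs in the gap on the centre line.
- gauge_grip (a point): Centre of the gauge's blue head, 96 mm above the soles. The head is 28 mm (gauge x) by 50 mm (gauge y) by 40 mm high (z 76 to 116 mm), to be gripped across the 28 mm. Its +y end has the white scale and red pointer.
- gauge_foot (a joint): Travel of the gauge's sprung foot, m: 0 = fully down (foot underside 25 mm above the leg soles), grows as the foot is pushed up into the gauge, at most 0.032. Spring 1 to 2.5 N. With the gauge standing flat, the part under the foot is 25 mm + this value tall.
- gauge_tip (a point): Centre of the underside of the brass foot, a disc of 18 mm diameter.
- plate: Pale stone surface plate, fixed, 220 mm (x) by 360 mm (y), 20 mm thick. Origin: centre of its underside; top face at z = 20 mm.
- vial_amber: Small amber glass vial with a flat silver crimp cap, loose, standing on the plate: 46 mm tall over the cap, 23 mm diameter, cap 20 mm diameter. Origin: centre of its underside, z up.
- vial_tall: Clear glass vial with a blue cap, loose on the plate, 52 mm tall, 23 mm diameter. Origin: centre of its underside. Leave alone.
- vial_short: Clear glass vial with a blue cap, loose on the plate, 38 mm tall, 23 mm diameter. Origin: centre of its underside. Leave alone.
Things that resemble listed ones, but are neither listed nor needed, are in the scene too. Of the things shaped like the gauge, the aluminium one is meant.

How it is judged:
On the way:
1. the gauge, still held in the fingers, is lowered until its foot is pushed up at least 6 mm by the amber vial's cap (value of joint gauge_foot above 0.006 m and horizontal distance between gauge_tip and vial_amber below 0.012 m and contact force between the fingers and gauge above 1 N and contact force between gauge and vial_amber above 0.2 N), for 0.1 s.
At the end, for the whole second after the job is handed in: The gauge stands at rest on the plate (soles within 2 mm of its top, upright within 0.05 rad), its foot bearing on the cap of the amber vial with the foot's centre within 8 mm of the vial's centre, the vial upright within 0.06 rad, and the foot's travel reading 21 mm within 2 mm (z of gauge in the frame of plate between 0.018 and 0.022 m and angle between gauge's own z axis and vertical below 0.05 rad and value of joint gauge_foot between 0.019 and 0.023 m and horizontal distance between gauge_tip and vial_amber below 0.008 m and contact force between gauge and vial_amber above 0.3 N and angle between vial_amber's own z axis and vertical below 0.06 rad and linear speed of each of gauge, vial_amber below 0.02 m/s); the robot touches nothing.
It fails at once if a clear vial is shifted by more than 20 mm or knocked over (distance of any of vial_tall, vial_short from where it was at the start of the episode above 0.02 m or angle between any of vial_tall, vial_short's own z axis and vertical above 0.5 rad).
It fails at once if the amber vial is knocked over (angle between vial_amber's own z axis and vertical above 0.5 rad).
It fails at once if the gauge is pressed on the amber vial with more than 20 N (contact force between gauge and vial_amber above 20 N).
It also fails if it takes over 42 s, if anything falls off the work surface, if the arm or the gripper's body presses on something with over 40 N, if the wrist force passes 120 N, or if a joint passes its speed limit or range.

### The arm

A 7-joint arm with a two-finger parallel gripper is mounted at the origin on the work surface. World frame = base frame: x ahead of the robot, y to its left, z up, the work surface at z = 0. Lengths are in m, angles in rad, forces in N, time in s.
With the tool pointing down it reaches from about 0.425 to 0.875 m from the base axis. Payload 4.7 kg.
Tool frame: the origin (TCP) lies between the finger pads; the fingertips stand 11 mm ahead of it and the grasp point (between the pads) lies 8 mm behind it; z points along the fingers, y is the line along which they close (so a half turn about z gives the same grasp; the last joint's range is limited). The gripper opens to 87 mm and grips with 3 to 60 N. Pads are 19 mm wide; open, the fingers measure 117 mm over their backs; the gripper's body (75 mm by 190 mm) begins 51 mm behind the grasp point.
Start: joints at [1.144, 0.321, -0.07, 1.45, 0.023, 1.371, -0.057], TCP at [0.277, -0.588, 0.234] pointing down, gripper open.
Joint ranges: [-2.86, 2.86], [-0.3, 2.09], [-1.38, 1.24], [0.06, 2.45], [-1.56, 4.7], [0.09, 2.05], [-2.69, 2.69]. Speed limits (rad/s): [2.57, 2.57, 3.14, 3.14, 3.14, 3.14, 3.14].

### API

Orientations are given as a rotation vector (axis times angle).
In Python, from bench import ctrl gives the robot as it stands. The module is installed in compiled form; this text tells all that it offers.
- The arm moves only by the shell command python3 -m inch 'ROWS' [FORCE]. ROWS is JSON, a list of rows, each an object with "slide": the shift along the tool's x, y, z scaled (see below), a list of three; "angular": the turn, a rotation vector about the tool's x, y, z scaled (see below), a list of three; "claw": the opening, from -1 (shut) to 1 (fully open). In form: [{"slide": [tx, ty, tz], "angular": [rx, ry, rz], "claw": claw}, ...]. A call has 1 to 10 rows; each row is the pose to reach, as a shift and turn from the pose commanded when the call began, along the tool's axes at that moment; what a row does not reach only later rows make up. The controller multiplies each number of a shift by 0.25 m and each number of a turn by 30 degrees. A row lasts 1/10 s, in which the tool goes at most 50 mm and 8.59 degrees, less where a joint would pass 70% of its speed; a pose out of reach is approached as far as the arm can. A call with a number of a shift or a turn outside -1 to 1 is refused whole. A call with a gripper value outside its range is refused whole. The fingers move at their own pace and stop on an object; FORCE is the grip in N (left out, the last holds). Time passes only in rows, so rows that repeat a pose let the fingers close. It gives the time, the measured TCP pose, the force, the opening and the grip force at its end, in the units of the state.
- ctrl.get_state(): the state, without advancing time (a new reading comes with each control period).
- ctrl.get_image(name): name is "side" or "top"; returns a dict with "color" (400x640x3 uint8, red, green, blue), "depth" (400x640 float32, m along the optical axis (not along the pixel's ray), 0 where there is no reading), "camera_matrix" (3x3 intrinsics, pixels), "dist_coeffs" ([k1, k2, p1, p2, k3] as OpenCV has them; the pictures are not rectified), "extrinsics" (4x4, takes a point from camera to world coordinates). Camera axes: x right, y up, looking along -z (the intrinsics and any distortion apply to the point x, -y, -z); pixel columns grow to the right and rows downward; lengths in m; the calibration is good to about 2 mm. A picture is of the moment at which its call begins.
- ctrl.close_job(): hands the job in; it is judged then, once.
Trained networks look in the newest picture that a camera, given by its name, has taken for a name from the list of things; names that differ only in an ending like _2 or _b are one class to them, and where a whole thing is asked for, a point or a joint stands for the part that bears it (a point fixed in the world has none). Each returns a list of dicts, best first, with "confidence" (0 to 1); they miss things now and then, are a little off and sometimes report something else, mostly with a low value. They report only what shows in the picture. A call takes as long as a camera call. They do not tell look-alikes from the thing itself.
- ctrl.find_in(query, camera): "bbox" ([centre column, centre row, width, height] in pixels, round what is visible of it).
- ctrl.outline_of(query, camera): "mask" (400x640 bool, what is visible of it) and "bbox" ([centre column, centre row, width, height] in pixels, round what is visible of it).
The state is a dict: "time": time; "joint_positions": joint angles; "qd": joint speeds; "joint_torque": joint torques, N m; "position": TCP position; "tool_rot": TCP orientation; "ft_force": force on the tool from outside, world axes, zero at the start; "torque": the same for the moment, N m; "grip_width": opening from 0.0 (shut) to 1.0 (fully open); "grip_force": force on a finger pad.
Only numpy, scipy, OpenCV 4.12 (cv2) and the standard library are available. Lean on these libraries where they do the work, as an engineer would, in place of code of your own. Each camera call takes 0.05 s, during which the arm holds its last target. There are 200 camera calls.

## Working session

There is one attempt and no reset: what is moved stays moved. The work goes in short steps, Python scripts to look and compute and a shell command to move; the robot and the scene stay as the last step left them, time stands still between calls to the robot, and variables do not carry over. Pictures are saved under pics/ and viewed, at most 10 in all, crops included, and the job is handed in when it is done.

```bash
mkdir -p pics
cat > h.py <<'E'
import numpy as np, cv2
from bench import ctrl
def grab(cam,fn=None):
    im=ctrl.get_image(cam)
    if fn: cv2.imwrite('pics/'+fn,im['color'][:,:,::-1])
    return im
def cloud(im):
    h,w=im['depth'].shape
    v,u=np.mgrid[:h,:w]
    p=np.stack([u,v],-1).reshape(-1,1,2).astype(float)
    n=cv2.undistortPoints(p,np.array(im['camera_matrix']),np.array(im['dist_coeffs'])).reshape(h,w,2)
    d=im['depth']
    P=np.stack([n[...,0]*d,-n[...,1]*d,-d],-1)
    E=np.array(im['extrinsics'])
    W=P@E[:3,:3].T+E[:3,3]; W[d==0]=np.nan
    return W
E
python3 - <<'E'
from h import *
s=ctrl.get_state();print(s)
for c in('top','side'):
    im=grab(c,c+'0.png');np.savez('/tmp/'+c,**im)
    W=cloud(im)
    for q in('gauge','vial_amber','vial_tall','vial_short','plate'):
        for r in ctrl.outline_of(q,c):
            m=r['mask'];p=W[m];p=p[~np.isnan(p[:,0])]
            print(c,q,round(r['confidence'],2),np.round(r['bbox']),np.round(np.median(p,0),3) if len(p) else None,np.round(np.percentile(p[:,2],98),3) if len(p) else None)
E
```

```text
{'time': 0.0, 'joint_positions': array([ 1.14408254,  0.32182086, -0.07007929,  1.45169637,  0.02258746,
        1.37083246, -0.05689886]), 'qd': array([-0.001459  , -0.00169495,  0.00041836, -0.00011594, -0.0009092 ,
        0.0003369 , -0.00031069]), 'joint_torque': array([-1.58591829e-04, -4.91292894e+01, -4.04268745e-01, -3.12525451e+01,
       -6.39376324e-02,  4.37380420e-02,  1.98703301e-04]), 'position': array([ 0.27705734, -0.58738076,  0.23245214]), 'tool_rot': array([-3.06372992e+00, -6.86458012e-01,  8.15113728e-04]), 'ft_force': array([-0.64286771, -0.33617605,  0.20955329]), 'torque': array([0.06307247, 0.02395131, 0.09505324]), 'grip_force': 0.0, 'grip_width': 0.9982527968695915}
top gauge 0.86 [210. 148.  47.  41.] [0.646 0.314 0.076] 0.116
top gauge 0.56 [229. 201.  47.  23.] [0.521 0.242 0.087] 0.117
top vial_amber 0.61 [405. 209.  13.  13.] [ 0.563 -0.149  0.06 ] 0.066
top vial_tall 0.5 [364. 214.  14.  15.] [ 0.538 -0.056  0.064] 0.072
top plate 0.79 [364. 211. 151. 102.] [ 0.555 -0.066  0.019] 0.022
side gauge 0.68 [281. 159.  26.  57.] [0.525 0.228 0.071] 0.116
side gauge 0.66 [320. 133.  37.  49.] [0.652 0.309 0.07 ] 0.116
side vial_amber 0.79 [372. 284.  16.  22.] [ 0.567 -0.158  0.052] 0.066
side vial_tall 0.61 [338. 248.  11.  25.] [ 0.543 -0.063  0.055] 0.073
side vial_tall 0.34 [372. 283.  16.  20.] [ 0.567 -0.157  0.052] 0.066
side vial_short 0.45 [334. 216.  10.  19.] [0.568 0.025 0.045] 0.059
side plate 0.73 [357. 275. 185. 168.] [ 0.555 -0.108  0.019] 0.022
```

View pics/top0.png

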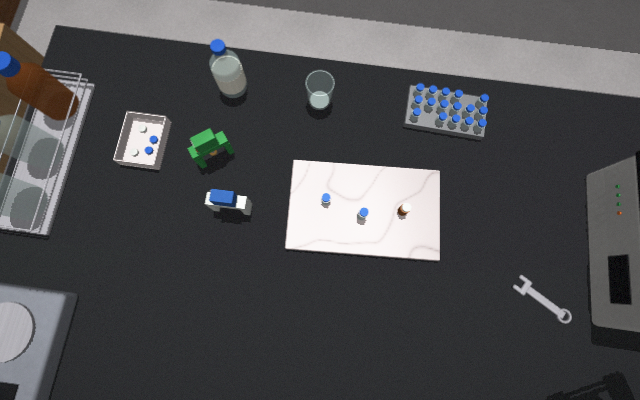

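View pics/side0.png

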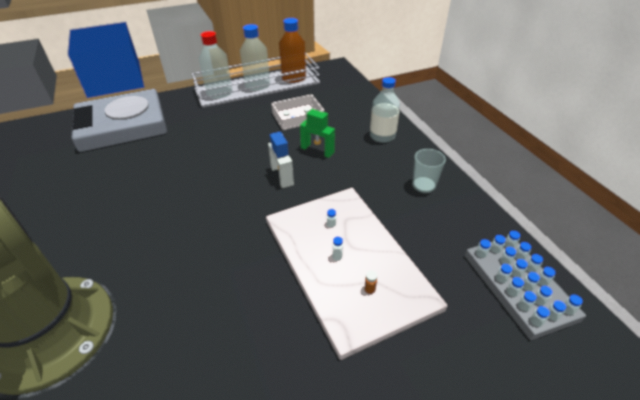

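Two things are shaped like the gauge: a green one at top pixel (210,148) and a silver-grey one with a blue head at (229,201). The silver-grey one fits the description because it has aluminium legs and a blue head. I'll confirm that in a crop and measure it.

Run:
```python
from h import *
ims={c:dict(np.load('/tmp/'+c+'.npz')) for c in('top','side')}
a=ims['top']['color'][170:230,190:270];b=ims['side']['color'][120:200,250:350]
cv2.imwrite('pics/crop.png',np.hstack([cv2.resize(a,(440,330),interpolation=2),cv2.resize(b,(350,330),interpolation=2)])[:,:,::-1])
A=[]
for c in ims:
    W=cloud(ims[c]);P=W.reshape(-1,3);hsv=cv2.cvtColor(ims[c]['color'],cv2.COLOR_RGB2HSV).reshape(-1,3)
    n=np.linalg.norm(P[:,:2]-[.521,.242],axis=1)<.075
    def rect(m,s):
        q=P[m][:,:2].astype(np.float32); r=cv2.minAreaRect(q*1000)
        print(c,s,len(q),np.round(r[0],1),np.round(r[1],1),round(r[2],1),'mean',np.round(q.mean(0),4))
    rect(n&(P[:,2]>.108),'headtop'); rect(n&(P[:,2]>.068)&(P[:,2]<.08),'bridgetop'); rect(n&(P[:,2]>.02),'all')
    for nm,xy,z in(('amber',(.565,-.152),.061),('tall',(.54,-.06),.067),('short',(.567,.025),.053)):
        m=(np.linalg.norm(P[:,:2]-xy,axis=1)<.025)&(P[:,2]>z); rect(m,nm)
        A.append(P[m])
```

```text
top headtop 316 [525.3 251.7] [28.5 51.1] 0.9 mean [0.5247 0.2511]
top bridgetop 219 [525.3 251.2] [30.5 89.6] 0.8 mean [0.522  0.2395]
top all 749 [525.2 251. ] [30.6 89.8] 0.8 mean [0.5219 0.2434]
top amber 61 [ 566.7 -153.4] [18.3 18.7] 10.7 mean [ 0.5668 -0.1525]
top tall 63 [541.7 -57.8] [17.3 17.9] 53.0 mean [ 0.542  -0.0578]
top short 61 [566.8  30.3] [18.9 18.6] 35.8 mean [0.5667 0.0304]
side headtop 172 [528.7 251.3] [27.7 51.5] 1.0 mean [0.5278 0.2482]
side bridgetop 157 [529.1 250.3] [30.2 90.5] 0.7 mean [0.5255 0.2277]
side all 764 [528.3 251.4] [30.8 92.2] 1.8 mean [0.5257 0.2339]
side amber 94 [ 570.8 -151.2] [19.8 19.5] 88.2 mean [ 0.5703 -0.1523]
side tall 80 [545.9 -57.8] [19.5 19.3] 66.5 mean [ 0.5454 -0.0579]
side short 62 [571.3  31.6] [19.5 19.3] 41.6 mean [0.5705 0.0308]
```

View pics/crop.png

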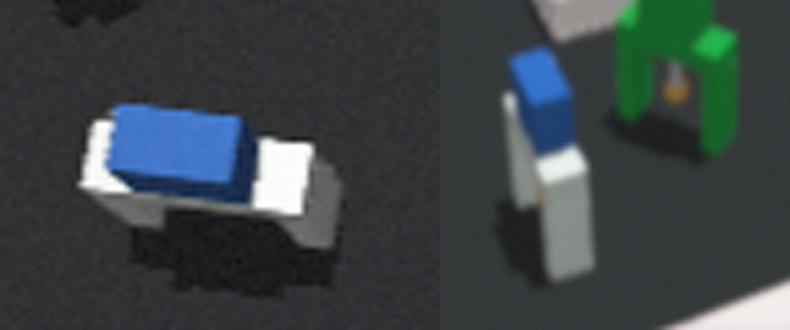

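The crop confirms it: the gauge at top (229,201) has a blue head, aluminium legs and a brass foot, and the other one is all green. I'll work out the moves next.

```bash
cat > plan.py <<'E'
import sys
from h import *
from scipy.spatial.transform import Rotation as R
# tool y at world angle yaw deg, z down
def plan(x,y,z,yaw):
    s=ctrl.get_state();p=np.array(s['position']);r=R.from_rotvec(s['tool_rot'])
    a=np.radians(yaw);yy=np.array([np.cos(a),np.sin(a),0]);zz=np.array([0,0,-1.]);T=R.from_matrix(np.c_[np.cross(yy,zz),yy,zz])
    sl=r.inv().apply(np.array([x,y,z])-p)/.25; an=np.degrees((r.inv()*T).as_rotvec())/30
    print('t',s['time'],'pos',p.round(4),'yaw',round(np.degrees(np.arctan2(*r.as_matrix()[[1,0],1])),2),'F',np.round(s['ft_force'],2),'grip',round(s['grip_width'],3),round(s['grip_force'],1),'\nslide',sl.round(3),'turn',an.round(3))
plan(*map(float,sys.argv[1:]))
E
python3 plan.py .42 -.42 .25 -40
```

```text
t 0.6 pos [ 0.2773 -0.5879  0.2336] yaw -64.75 F [-0.2  -0.29  0.28] grip 0.997 0.0 
slide [ 0.803 -0.364 -0.066] turn [ 0.     0.    -0.825]
```

```bash
python3 -m inch '[{"slide":[0.2,-0.09,-0.016],"angular":[0,0,-0.2],"claw":1},{"slide":[0.4,-0.18,-0.033],"angular":[0,0,-0.4],"claw":1},{"slide":[0.6,-0.27,-0.05],"angular":[0,0,-0.6],"claw":1},{"slide":[0.8,-0.36,-0.066],"angular":[0,0,-0.82],"claw":1},{"slide":[0.8,-0.36,-0.066],"angular":[0,0,-0.82],"claw":1},{"slide":[0.8,-0.36,-0.066],"angular":[0,0,-0.82],"claw":1}]'; python3 plan.py .48 -.2 .25 -18
```

```text
time: 1.2
position: [0.4237, -0.417, 0.2509]
tool_rot: [2.843, 1.335, 0.004]
ft_force: [-0.5, 0.2, 0.0]
grip_width: 1.002
grip_force: 0.0
t 1.2 pos [ 0.4237 -0.417   0.2509] yaw -39.69 F [-0.45  0.2   0.03] grip 1.002 0.0 
slide [ 0.812 -0.381  0.005] turn [ 0.003 -0.003 -0.723]
```

```bash
python3 -m inch '[{"slide":[0.2,-0.1,0],"angular":[0,0,-0.2],"claw":1},{"slide":[0.4,-0.2,0],"angular":[0,0,-0.4],"claw":1},{"slide":[0.6,-0.29,0],"angular":[0,0,-0.6],"claw":1},{"slide":[0.81,-0.38,0],"angular":[0,0,-0.72],"claw":1},{"slide":[0.81,-0.38,0],"angular":[0,0,-0.72],"claw":1},{"slide":[0.81,-0.38,0],"angular":[0,0,-0.72],"claw":1}]'; python3 plan.py .52 .02 .25 0.9
```

```text
time: 1.8
position: [0.4788, -0.2017, 0.2505]
tool_rot: [2.545, 1.841, 0.001]
ft_force: [-0.2, -0.9, 0.4]
grip_width: 0.999
grip_force: 0.0
t 1.8 pos [ 0.4788 -0.2017  0.2505] yaw -18.22 F [-0.24 -0.92  0.36] grip 0.999 0.0 
slide [ 0.894 -0.121  0.002] turn [ 0.002 -0.001 -0.637]
```

```bash
python3 -m inch '[{"slide":[0.2,-0.03,0],"angular":[0,0,-0.2],"claw":1},{"slide":[0.4,-0.06,0],"angular":[0,0,-0.4],"claw":1},{"slide":[0.6,-0.09,0],"angular":[0,0,-0.6],"claw":1},{"slide":[0.8,-0.12,0],"angular":[0,0,-0.64],"claw":1},{"slide":[0.89,-0.12,0],"angular":[0,0,-0.64],"claw":1},{"slide":[0.89,-0.12,0],"angular":[0,0,-0.64],"claw":1}]'; python3 plan.py .527 .2513 .2 0.9
```

```text
time: 2.4
position: [0.5208, 0.0178, 0.2503]
tool_rot: [-2.204, -2.239, -0.002]
ft_force: [0.4, 0.0, 0.7]
grip_width: 0.998
grip_force: 0.0
t 2.4 pos [0.5208 0.0178 0.2503] yaw 0.9 F [0.38 0.04 0.72] grip 0.998 0.0 
slide [0.933 0.039 0.202] turn [ 0.002 -0.002 -0.   ]
```

```bash
python3 -m inch '[{"slide":[0.2,0.01,0.04],"angular":[0,0,0],"claw":1},{"slide":[0.4,0.02,0.08],"angular":[0,0,0],"claw":1},{"slide":[0.6,0.03,0.12],"angular":[0,0,0],"claw":1},{"slide":[0.8,0.04,0.16],"angular":[0,0,0],"claw":1},{"slide":[0.93,0.04,0.2],"angular":[0,0,0],"claw":1},{"slide":[0.93,0.04,0.2],"angular":[0,0,0],"claw":1},{"slide":[0.93,0.04,0.2],"angular":[0,0,0],"claw":1}]'; python3 plan.py .527 .2513 .09 0.9
```

```text
time: 3.1
position: [0.5283, 0.2456, 0.199]
tool_rot: [2.21, 2.232, -0.003]
ft_force: [0.3, -0.1, -0.2]
grip_width: 1.001
grip_force: 0.0
t 3.1 pos [0.5283 0.2456 0.199 ] yaw 0.55 F [ 0.32 -0.11 -0.2 ] grip 1.001 0.0 
slide [ 0.024 -0.005  0.436] turn [-0.002  0.003 -0.012]
```

```bash
python3 -m inch '[{"slide":[0.02,0,0.1],"angular":[0,0,0],"claw":1},{"slide":[0.02,0,0.2],"angular":[0,0,0],"claw":1},{"slide":[0.02,0,0.3],"angular":[0,0,0],"claw":1},{"slide":[0.02,0,0.38],"angular":[0,0,0],"claw":1},{"slide":[0.02,0,0.43],"angular":[0,0,0],"claw":1},{"slide":[0.02,0,0.43],"angular":[0,0,0],"claw":1},{"slide":[0.02,0,0.43],"angular":[0,0,0],"claw":1}]'; python3 plan.py .527 .2513 .092 0.9
```

```text
time: 3.8
position: [0.5285, 0.2517, 0.0932]
tool_rot: [2.21, 2.231, 0.001]
ft_force: [-0.1, 0.3, 1.3]
grip_width: 1.0
grip_force: 0.0
t 3.8 pos [0.5285 0.2517 0.0932] yaw 0.53 F [-0.06  0.26  1.31] grip 1.0 0.0 
slide [-0.002 -0.006  0.005] turn [ 0.002  0.001 -0.012]
```

```bash
python3 -m inch '[{"slide":[0,-0.004,0],"angular":[0,0,0],"claw":-1},{"slide":[0,-0.004,0],"angular":[0,0,0],"claw":-1},{"slide":[0,-0.004,0],"angular":[0,0,0],"claw":-1},{"slide":[0,-0.004,0],"angular":[0,0,0],"claw":-1},{"slide":[0,-0.004,0],"angular":[0,0,0],"claw":-1},{"slide":[0,-0.004,0],"angular":[0,0,0],"claw":-1},{"slide":[0,-0.004,0],"angular":[0,0,0],"claw":-1},{"slide":[0,-0.004,0],"angular":[0,0,0],"claw":-1}]' 25; python3 plan.py .527 .2513 .23 0
```

```text
time: 4.6
position: [0.5263, 0.2529, 0.0925]
tool_rot: [-2.209, -2.234, 0.0]
ft_force: [0.6, -0.5, -1.3]
grip_width: 0.356
grip_force: 0.0
t 4.6 pos [0.5263 0.2529 0.0925] yaw 0.66 F [ 0.61 -0.54 -1.32] grip 0.356 0.0 
slide [-0.007  0.003 -0.55 ] turn [-0.     0.     0.022]
```

```bash
python3 -m inch '[{"slide":[0,0,0],"angular":[0,0,0],"claw":-1},{"slide":[0,0,0],"angular":[0,0,0],"claw":-1},{"slide":[0,0,0],"angular":[0,0,0],"claw":-1},{"slide":[0,0,0],"angular":[0,0,0],"claw":-1},{"slide":[0,0,-0.1],"angular":[0,0,0],"claw":-1},{"slide":[0,0,-0.2],"angular":[0,0,0],"claw":-1},{"slide":[0,0,-0.3],"angular":[0,0,0],"claw":-1},{"slide":[0,0,-0.4],"angular":[0,0,0],"claw":-1},{"slide":[0,0,-0.5],"angular":[0,0,0],"claw":-1},{"slide":[0,0,-0.5],"angular":[0,0,0],"claw":-1}]' 25; python3 plan.py .5678 0.03 .23 0
```

```text
time: 5.6
position: [0.5273, 0.2539, 0.2198]
tool_rot: [2.207, 2.233, 0.006]
ft_force: [0.2, 0.6, -6.1]
grip_width: 0.32
grip_force: 25.0
t 5.6 pos [0.5273 0.2539 0.2198] yaw 0.66 F [ 0.19  0.64 -6.05] grip 0.32 25.0 
slide [-0.897  0.152 -0.042] turn [ 0.007 -0.003  0.022]
```

```bash
python3 -m inch '[{"slide":[-0.18,0.03,0],"angular":[0,0,0],"claw":-1},{"slide":[-0.36,0.06,0],"angular":[0,0,0],"claw":-1},{"slide":[-0.54,0.09,0],"angular":[0,0,0],"claw":-1},{"slide":[-0.72,0.12,0],"angular":[0,0,0],"claw":-1},{"slide":[-0.9,0.16,0],"angular":[0,0,0],"claw":-1},{"slide":[-0.9,0.16,0],"angular":[0,0,0],"claw":-1}]'; python3 plan.py .5678 -.1525 .22 0
```

```text
time: 6.2
position: [0.5689, 0.017, 0.2141]
tool_rot: [2.222, 2.218, -0.012]
ft_force: [-0.5, -1.2, -6.6]
grip_width: 0.321
grip_force: 25.0
t 6.2 pos [0.5689 0.017  0.2141] yaw -0.11 F [-0.49 -1.2  -6.55] grip 0.321 25.0 
slide [-0.678 -0.003 -0.019] turn [-0.008  0.012 -0.004]
```

```bash
python3 -m inch '[{"slide":[-0.12,0,-0.01],"angular":[0,0,0],"claw":-1},{"slide":[-0.24,0,-0.02],"angular":[0,0,0],"claw":-1},{"slide":[-0.36,0,-0.02],"angular":[0,0,0],"claw":-1},{"slide":[-0.48,0,-0.02],"angular":[0,0,0],"claw":-1},{"slide":[-0.58,0,-0.02],"angular":[0,0,0],"claw":-1},{"slide":[-0.65,0,-0.02],"angular":[0,0,0],"claw":-1},{"slide":[-0.68,0,-0.02],"angular":[0,0,0],"claw":-1},{"slide":[-0.68,0,-0.02],"angular":[0,0,0],"claw":-1},{"slide":[-0.68,0,-0.02],"angular":[0,0,0],"claw":-1}]'
cat > look.py <<'E'
import sys
from h import *
for c in('top','side'):
    im=grab(c,sys.argv[1]+c+'.png');W=cloud(im);P=W.reshape(-1,3);s=ctrl.get_state();t=s['position']
    hsv=cv2.cvtColor(im['color'],cv2.COLOR_RGB2HSV).reshape(-1,3)
    n=(np.linalg.norm(P[:,:2]-t[:2],axis=1)<.08)
    b=t[2]-.008-.1 # approx sole height
    for nm,lo,hi in(('bridge',b+.055,b+.083),('low',b-.01,b+.05),('cap',.060,.070)):
        m=n&(P[:,2]>lo)&(P[:,2]<hi)
        if nm=='cap': m&=(np.linalg.norm(P[:,:2]-[.569,-.1525],axis=1)<.02)
        if m.sum()<8: print(c,nm,m.sum());continue
        q=P[m];r=cv2.minAreaRect((q[:,:2]*1000).astype(np.float32))
        print(c,nm,len(q),np.round(r[0],1),np.round(r[1],1),round(r[2],1),'x',np.percentile(q[:,0],[1,99]).round(4),'y',np.percentile(q[:,1],[1,99]).round(4),'z',np.percentile(q[:,2],[1,50,99]).round(4))
E
python3 look.py a; python3 plan.py .5678 -.1525 .22 0
```

```text
time: 7.1
position: [0.5709, -0.1394, 0.2221]
tool_rot: [-2.205, -2.235, -0.001]
ft_force: [-0.1, -0.1, -5.8]
grip_width: 0.318
grip_force: 25.0
top bridge 78 [ 561.7 -101.1] [39.3 19. ] 43.3 x [0.5534 0.582 ] y [-0.1203 -0.0939] z [0.1705 0.185  0.1971]
top low 74 [565.8 -94.6] [31.1 12. ] 23.8 x [0.5534 0.5822] y [-0.1062 -0.093 ] z [0.1299 0.1473 0.1627]
top cap 65 [ 566.4 -151.6] [19.  18.2] 6.0 x [0.5573 0.5758] y [-0.1606 -0.1428] z [0.0611 0.0648 0.0684]
side bridge 366 [ 561.3 -141.7] [29.3 94.3] 16.4 x [0.5571 0.5872] y [-0.1838 -0.095 ] z [0.17   0.1861 0.1975]
side low 517 [ 572.6 -137.7] [31.2 91.6] 0.2 x [0.5572 0.5873] y [-0.1831 -0.0945] z [0.1295 0.1487 0.164 ]
side cap 94 [ 571.1 -152.1] [20.9 18.1] 63.6 x [0.561  0.5797] y [-0.1617 -0.1413] z [0.0608 0.0647 0.0672]
t 7.2 pos [ 0.5711 -0.1393  0.2226] yaw 0.82 F [ 0.31  1.15 -6.26] grip 0.32 25.0 
slide [-0.053 -0.014  0.01 ] turn [ 0.    -0.002  0.027]
```

```bash
python3 -m inch '[{"slide":[-0.02,-0.007,0],"angular":[0,0,0.02],"claw":-1},{"slide":[-0.04,-0.007,0],"angular":[0,0,0.02],"claw":-1},{"slide":[-0.052,-0.007,0],"angular":[0,0,0.02],"claw":-1},{"slide":[-0.052,-0.007,0.06],"angular":[0,0,0.02],"claw":-1},{"slide":[-0.052,-0.007,0.12],"angular":[0,0,0.02],"claw":-1},{"slide":[-0.052,-0.007,0.18],"angular":[0,0,0.02],"claw":-1},{"slide":[-0.052,-0.007,0.2],"angular":[0,0,0.02],"claw":-1},{"slide":[-0.052,-0.007,0.2],"angular":[0,0,0.02],"claw":-1},{"slide":[-0.052,-0.007,0.2],"angular":[0,0,0.02],"claw":-1}]';python3 look.py b; python3 plan.py .5696 -.1522 .1125 0
python3 - <<'E'
import cv2,numpy as np
a=cv2.imread('pics/bside.png')[170:350,250:470];b=cv2.imread('pics/btop.png')[140:270,300:460]
cv2.imwrite('pics/bc.png',np.hstack([cv2.resize(a,(400,328)),cv2.resize(b,(400,328))]))
E
```

```text
time: 8.1
position: [0.5695, -0.1544, 0.1726]
tool_rot: [2.22, 2.223, 0.0]
ft_force: [-0.1, -0.1, -5.5]
grip_width: 0.32
grip_force: 25.0
top bridge 64 [ 561.5 -114.3] [38.4 19. ] 39.0 x [0.5524 0.5819] y [-0.1322 -0.1089] z [0.1226 0.1353 0.1479]
top low 106 [ 564.1 -133. ] [52.  27.5] 83.9 x [0.5523 0.5801] y [-0.1575 -0.1083] z [0.0609 0.0854 0.113 ]
top cap 44 [ 564.1 -150.4] [14.6 13.9] 17.8 x [0.557  0.5711] y [-0.1583 -0.143 ] z [0.0612 0.0648 0.0683]
side bridge 313 [ 559.1 -157.5] [28.8 94.1] 16.6 x [0.5561 0.5852] y [-0.1995 -0.1102] z [0.1206 0.1368 0.1481]
side low 521 [ 571.7 -153.3] [92.2 31.6] 89.7 x [0.5563 0.5857] y [-0.1983 -0.1106] z [0.0592 0.0951 0.1148]
side cap 87 [ 568.8 -150.9] [20.4 15.9] 61.7 x [0.561  0.5785] y [-0.1619 -0.1421] z [0.0608 0.065  0.0674]
t 8.2 pos [ 0.5699 -0.1546  0.1734] yaw 0.07 F [-0.97 -0.45 -6.01] grip 0.321 25.0 
slide [ 0.01  -0.001  0.243] turn [0.003 0.001 0.002]
```

View pics/bc.png

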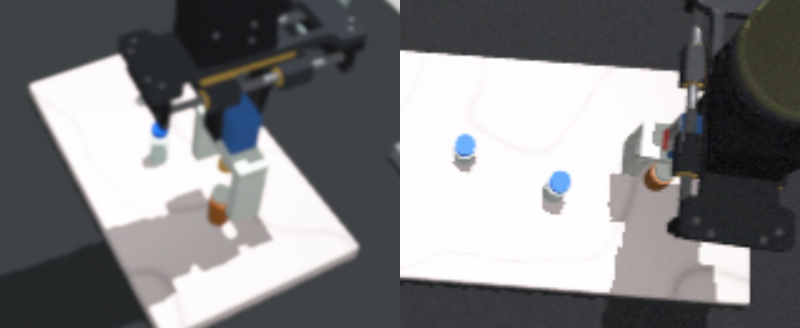

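The picture shows the gauge held upright over the amber vial, with the brass foot above the cap (side crop about (225,165), vial at (218,210)) and the clear vials well clear. I'll shift 2.5 mm and lower it.

```bash
python3 -m inch '[{"slide":[0.01,-0.002,0.03],"angular":[0,0,0],"claw":-1},{"slide":[0.01,-0.002,0.06],"angular":[0,0,0],"claw":-1},{"slide":[0.01,-0.002,0.09],"angular":[0,0,0],"claw":-1},{"slide":[0.01,-0.002,0.12],"angular":[0,0,0],"claw":-1},{"slide":[0.01,-0.002,0.14],"angular":[0,0,0],"claw":-1},{"slide":[0.01,-0.002,0.16],"angular":[0,0,0],"claw":-1},{"slide":[0.01,-0.002,0.18],"angular":[0,0,0],"claw":-1},{"slide":[0.01,-0.002,0.2],"angular":[0,0,0],"claw":-1},{"slide":[0.01,-0.002,0.2],"angular":[0,0,0],"claw":-1},{"slide":[0.01,-0.002,0.2],"angular":[0,0,0],"claw":-1}]';python3 look.py c; python3 plan.py .5696 -.1522 .1125 0
```

```text
time: 9.2
position: [0.5689, -0.1521, 0.1227]
tool_rot: [2.22, 2.222, 0.0]
ft_force: [-0.7, -0.2, -3.8]
grip_width: 0.32
grip_force: 25.0
top bridge 56 [ 561.5 -111.4] [36.6 17.5] 37.1 x [0.5516 0.5812] y [-0.1285 -0.1069] z [0.0713 0.0866 0.0973]
top low 1627 [ 565.4 -127.7] [158.5 110.3] 9.2 x [0.4921 0.6435] y [-0.178  -0.0755] z [0.0155 0.0187 0.0529]
top cap 0
side bridge 260 [ 558.  -155.5] [29.4 93.8] 17.1 x [0.5552 0.5849] y [-0.1967 -0.1081] z [0.0702 0.0848 0.0978]
side low 3995 [ 566.2 -156.1] [149.4 159.4] 58.9 x [0.4933 0.6439] y [-0.228  -0.0795] z [0.0167 0.0194 0.061 ]
side cap 20 [ 563.2 -155.2] [ 3.7 12.4] 21.9 x [0.5613 0.567 ] y [-0.1601 -0.1488] z [0.0606 0.0644 0.0694]
t 9.3 pos [ 0.5689 -0.1521  0.1229] yaw 0.06 F [-1.02 -0.25 -5.13] grip 0.321 25.0 
slide [-0.     0.003  0.042] turn [0.001 0.001 0.002]
```

```bash
python3 -m inch '[{"slide":[0,0.001,0.01],"angular":[0,0,0],"claw":-1},{"slide":[0,0.001,0.02],"angular":[0,0,0],"claw":-1},{"slide":[0,0.001,0.028],"angular":[0,0,0],"claw":-1},{"slide":[0,0.001,0.034],"angular":[0,0,0],"claw":-1},{"slide":[0,0.001,0.038],"angular":[0,0,0],"claw":-1},{"slide":[0,0.001,0.038],"angular":[0,0,0],"claw":-1},{"slide":[0,0.001,0.038],"angular":[0,0,0],"claw":-1}]'; python3 -m inch '[{"slide":[0,0,0.003],"angular":[0,0,0],"claw":-1},{"slide":[0,0,0.003],"angular":[0,0,0],"claw":-1},{"slide":[0,0,0.003],"angular":[0,0,0],"claw":-1}]'
```

```text
time: 10.0
position: [0.569, -0.1519, 0.1134]
tool_rot: [2.22, 2.223, -0.0]
ft_force: [-2.1, 1.3, -0.3]
grip_width: 0.318
grip_force: 25.0
time: 10.3
position: [0.5691, -0.1517, 0.1132]
tool_rot: [2.22, 2.223, 0.0]
ft_force: [-4.7, 2.4, 5.7]
grip_width: 0.319
grip_force: 25.0
```

```bash
python3 -m inch '[{"slide":[0,0,0],"angular":[0,0,0],"claw":-0.3},{"slide":[0,0,0],"angular":[0,0,0],"claw":-0.2},{"slide":[0,0,0],"angular":[0,0,0],"claw":0},{"slide":[0,0,0],"angular":[0,0,0],"claw":0.2},{"slide":[0,0,0],"angular":[0,0,0],"claw":0.4},{"slide":[0,0,0],"angular":[0,0,0],"claw":0.5},{"slide":[0,0,0],"angular":[0,0,0],"claw":0.5}]';python3 look.py d; python3 plan.py .569 -.152 .25 0
python3 - <<'E'
import cv2,numpy as np
a=cv2.imread('pics/dside.png')[200:350,290:470];b=cv2.imread('pics/dtop.png')[140:270,300:460]
cv2.imwrite('pics/dc.png',np.hstack([cv2.resize(a,(400,333)),cv2.resize(b,(400,333))]))
E
```

```text
time: 11.0
position: [0.5691, -0.1521, 0.1123]
tool_rot: [2.22, 2.222, 0.0]
ft_force: [0.4, -1.0, 0.6]
grip_width: 0.724
grip_force: 0.0
top bridge 48 [ 561.4 -109.4] [34.3 15.6] 34.2 x [0.5508 0.5798] y [-0.1244 -0.106 ] z [0.0607 0.0757 0.0868]
top low 1521 [ 565.  -125.9] [158.4 106.3] 9.4 x [0.492  0.6447] y [-0.175  -0.0752] z [0.0154 0.0188 0.0444]
top cap 0
side bridge 216 [ 558.3 -169.4] [26.9 69.2] 25.0 x [0.5549 0.5846] y [-0.1962 -0.1342] z [0.0597 0.0761 0.0869]
side low 3808 [ 566.2 -157.7] [146.7 158.8] 63.7 x [0.4936 0.6446] y [-0.2282 -0.0831] z [0.0167 0.0194 0.0511]
side cap 6
t 11.1 pos [ 0.569  -0.1521  0.1123] yaw 0.06 F [-0.11  0.41 -0.26] grip 0.739 0.0 
slide [ 0.    -0.    -0.551] turn [0.    0.    0.002]
```

View pics/dc.png

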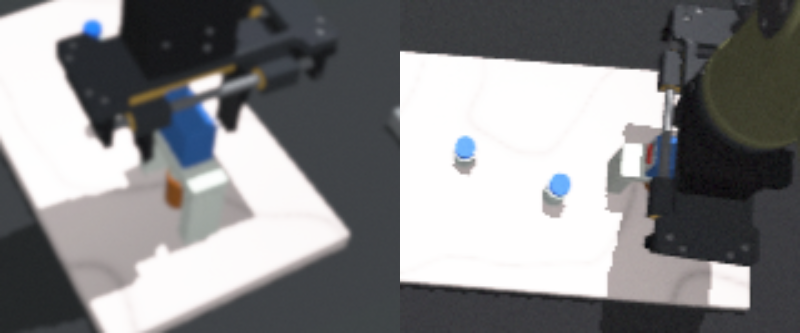

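The fingers are open either side of the blue head. The gauge stands over the upright amber vial (side crop about (175,190)) and the clear vials haven't moved. Next I'll retreat upward.

```bash
python3 -m inch '[{"slide":[0,0,-0.05],"angular":[0,0,0],"claw":0.5},{"slide":[0,0,-0.12],"angular":[0,0,0],"claw":0.5},{"slide":[0,0,-0.24],"angular":[0,0,0],"claw":0.5},{"slide":[0,0,-0.4],"angular":[0,0,0],"claw":0.5},{"slide":[0,0,-0.55],"angular":[0,0,0],"claw":0.5},{"slide":[0.2,0,-0.6],"angular":[0,0,0],"claw":0.5},{"slide":[0.4,0,-0.6],"angular":[0,0,0],"claw":0.5},{"slide":[0.6,0,-0.6],"angular":[0,0,0],"claw":0.5},{"slide":[0.8,0,-0.6],"angular":[0,0,0],"claw":0.5},{"slide":[0.8,0,-0.6],"angular":[0,0,0],"claw":0.5}]'
python3 - <<'E'
from h import *
for c in('top','side'):
    im=grab(c,'e'+c+'.png');P=cloud(im).reshape(-1,3)
    for nm,xy,rad,lo,hi in(('head',(.569,-.152),.06,.128,.145),('bridge',(.569,-.152),.06,.09,.1),('cap',(.569,-.152),.02,.061,.07),('tall',(.543,-.058),.025,.067,.08),('short',(.569,.031),.025,.053,.065)):
        m=(np.linalg.norm(P[:,:2]-xy,axis=1)<rad)&(P[:,2]>lo)&(P[:,2]<hi);q=P[m]
        if len(q)<5: print(c,nm,len(q));continue
        r=cv2.minAreaRect((q[:,:2]*1000).astype(np.float32));print(c,nm,len(q),np.round(r[0],1),np.round(r[1],1),round(r[2],1),'z',np.median(q[:,2]).round(4))
a=cv2.imread('pics/eside.png')[200:350,290:470];b=cv2.imread('pics/etop.png')[140:270,300:460]
cv2.imwrite('pics/ec.png',np.hstack([cv2.resize(a,(400,333)),cv2.resize(b,(400,333))]))
E
```

```text
time: 12.1
position: [0.5677, 0.0582, 0.2642]
tool_rot: [-2.204, -2.236, -0.007]
ft_force: [0.4, -0.2, 0.2]
grip_width: 0.75
grip_force: 0.0
top head 178 [ 566.3 -161.2] [29.6 29. ] 6.4 z 0.1343
top bridge 82 [ 561.2 -187.4] [22.5 39.4] 51.2 z 0.0945
top cap 0
top tall 0
top short 0
side head 440 [ 569.6 -150.4] [51.6 28.2] 89.8 z 0.1348
side bridge 342 [ 569.9 -151.5] [30.3 90.7] 0.2 z 0.095
side cap 5 [ 561.3 -152.3] [2.1 9.2] 9.5 z 0.0624
side tall 77 [546.  -56.7] [19.5 18.9] 80.5 z 0.071
side short 66 [570.7  31.3] [20.3 19.1] 64.3 z 0.0571
```

View pics/ec.png

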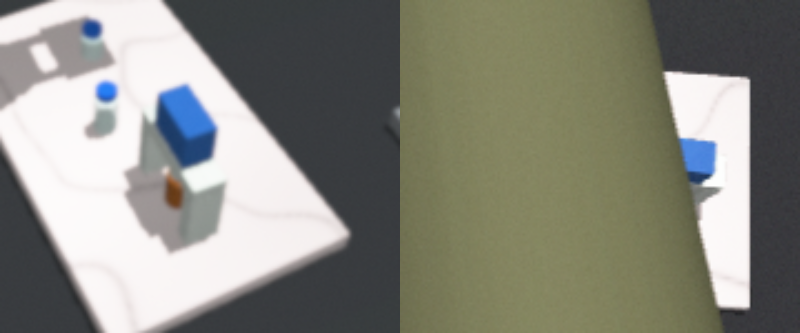

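The gauge stands upright over the amber vial. In the side camera its centre is within about 1 mm of where the cap was, and its height fits the soles resting on the plate. The clear vials haven't moved, so I'm handing it in.

```bash
python3 -c "
from bench import ctrl
print(ctrl.close_job())"
```

```text
the job is handed in; nothing more can be done
None
```

I lowered the aluminium gauge over the amber vial until it stood on the stone plate, then let go and handed the job in at about 12 s; the last pictures show it upright and centred within about 1 mm, with the clear vials unmoved, but no verdict came back.

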